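# Put the washed scraper and plate out to drain

## Robot

A 6-joint arm with a two-finger parallel gripper is mounted at the origin on the work surface. World frame = base frame: x ahead of the robot, y to its left, z up, the work surface at z = 0. Lengths are in mm, angles in degrees, forces in N, time in s.
With the tool pointing down it reaches from about 300 to 850 mm from the base axis. Payload 4.2 kg.
Tool frame: the origin (TCP) lies midway between the tips of the shut fingers; the grasp point (between the pads) lies 19 mm behind it; z points along the fingers, y is the line along which they close (so a half turn about z gives the same grasp; the last joint's range is limited). The gripper opens to 91 mm and grips with 3 to 60 N. Pads are 32 mm wide; open, the fingers measure 118 mm over their backs; the gripper's body (76 mm by 178 mm) begins 60 mm behind the grasp point.
Start: joints at [-64.63, 18.312, 89.639, -0, 72.044, -1.146], TCP at [256.719, -514.532, 174.776] pointing down, gripper open.
Joint ranges: [-177.97, 177.97], [-48.28, 115.42], [12.27, 149.76], [-77.06, 257.06], [2.81, 150.46], [-146.56, 146.56]. Speed limits (degrees/s): [147.25, 147.25, 180, 180, 180, 180].

## Interface

Orientations are given as [roll, pitch, yaw] about the fixed x, y, z axes, in that order (R = Rz(yaw) Ry(pitch) Rx(roll)).
In Python, from workcell import env gives the robot as it stands.
- The arm moves only by the tool send_rows, never from a script. Its argument "steps" is a list that holds one entry, the list of rows, each a list of 5 numbers: the shift along the tool's x, y, z scaled (see below), then the turn about the tool's z scaled (see below), then the opening, from 0 (shut) to 1 (fully open). In form: [[[dx, dy, dz, yaw, fingers], ...]]. A call has 1 to 5 rows; each row shifts and turns the commanded pose from where the row before left it, along the tool's axes as they then stand; what a row does not reach is not made up. The controller multiplies each number of a shift by 0.04 m and each number of a turn by 0.12 rad. A row lasts 1/12 s, in which the tool goes at most 41.7 mm and 7.16 degrees, less where a joint would pass 70% of its speed; a pose out of reach is approached as far as the arm can. A call with a number of a shift or a turn outside -1 to 1 is refused whole. A call with a gripper value outside its range is refused whole. The fingers move at their own pace and stop on an object; "squeeze" is the grip in N (left out, the last holds). Time passes only in rows, so rows that do not move let the fingers close. It gives the time, the measured TCP pose, the force, the opening and the grip force at its end, in the units of the state.
- env.state(): the state, without advancing time (a new reading comes with each control period).
- env.grab_frame(name): name is "side" or "top" or "wrist"; returns a dict with "pixels" (384x512x3 uint8, red, green, blue), "depth" (384x512 float32, mm along the optical axis (not along the pixel's ray), 0 where there is no reading), "intrinsics" (3x3 intrinsics, pixels), "cam_to_world" (4x4, takes a point from camera to world coordinates). Camera axes: x right, y down, z forward; pixel columns grow to the right and rows downward; lengths in mm; the calibration is good to about 2 mm. A picture is of the moment at which its call begins.
- env.job_done(): hands the job in; it is judged then, once.
The state is a dict: "time_s": time; "qpos": joint angles; "qvel": joint speeds; "effort": joint torques, N m; "ee_pos": TCP position; "ee_rot": TCP orientation; "force": force on the tool from outside, world axes, zero at the start; "torque": the same for the moment, N m; "gripper_width": finger opening in mm; "gripper_force": force on a finger pad.
Only numpy, scipy, OpenCV 4.12 (cv2) and the standard library are available. Lean on these libraries where they do the work, as an engineer would, in place of code of your own. Each camera call takes 0.05 s, during which the arm holds its last target. There are 200 camera calls.

## Task

Two washed things stand in the grey wash rack and should go out to drain. Slide the black-handled scraper blade first into the wide slot of the white leaning block until it is fully home, and gently set the plain white plate in the middle of the steel stand, its lower edge on the base between lip and cross bar and its upper part leaning back against the bar. Leave the toothed comb in the rack and everything else where it is.

Things in the scene. Friction and masses are not known exactly. Their poses are not given: they have to be found in the camera images.
- rack: Grey plastic wash rack, fixed, 190 (x) x 130 (y) x 55 mm high. Origin: centre of its underside, z up. Three identical upright slots along its y, at x = -70, 0 and +70 mm, each 8 mm wide (x), 106 mm long (y), floor at z = 10 mm, mouth at z = 55 mm. Scraper, plate and comb stand in them in any order.
- block: White draining block, fixed, its foot 130 (x) x 170 (y) x 12 mm, with a sleeve leaning over the foot towards its own +x; top about 80 mm high. Origin: centre of the underside of the foot, z up. The sleeve holds a wide slot and, beside it towards +y, a narrow one (30 mm long).
- slot: The wide slot of the block. Origin: centre of its mouth, 72 mm above the bench. z points out of the slot along its axis, leaning 30 degrees (0.52 rad) from vertical towards the block's +x (away from the robot); x is across the slot (8 mm wide), y along it (80 mm long). Depth 55 mm. The walls, flush with the mouth, are 10 mm (x) and 12 mm (y) thick.
- stand: Steel plate stand, fixed, base 140 (x) x 160 (y) x 10 mm. Origin: centre of the underside, z up. A lip across the base at x = -48 to -42 mm rises to z = 24 mm. A cross bar 10 mm thick runs along y at x = 4, z = 85 mm, on posts at y = +-70 mm. The plate's foot belongs on the base just behind the lip (x about -35 mm); it then leans to +x on the bar, about 23 degrees from vertical.
- scraper: Scraper, upright in the rack: steel blade 70 mm wide (y), 5 mm thick (x), from z = 0 to 80 mm; black flat handle 26 mm wide (y), 14 mm thick (x), from z = 75 to 165 mm. 150 g or so. Origin: middle of the blade's lower edge; z points from blade to handle.
- plate: Plain white glass plate, upright in the rack, 100 mm wide (y), 6 mm thick (x), 150 mm tall (z), 220 g or so. Origin: middle of its lower edge; z up along the plate.
- plate_top (a point): Middle of the plate's upper edge, 150 mm from its origin along its z.
- comb: Bystander: white plastic comb, upright in the rack, 90 mm wide (y), 6 mm thick (x), 120 mm tall, five teeth at the bottom. Origin: middle of its lower edge.
- beaker: Bystander: glass beaker, 68 mm diameter, 90 mm high. Origin: centre of underside.
- small_beaker: Bystander: glass beaker, 52 mm diameter, 65 mm high. Origin: centre of underside.
- amber_bottle: Bystander: amber bottle, 64 mm diameter, 130 mm high. Origin: centre of underside.
- dish: Bystander: clear covered dish, 94 mm diameter, 18 mm high. Origin: centre of underside.
- dish2: Bystander: another clear covered dish, 94 mm diameter, 18 mm high. Origin: centre of underside.
- jar: Bystander: white jar, 70 mm diameter, 85 mm high. Origin: centre of underside.
Not all that is in view belongs to the job. What is shaped like the plate but blue or brown is not meant.

How it is judged:
By the outcome, as a careful person would: the job done as asked, in the order asked, and still so for the second after the job is handed in, with the robot touching nothing.
It also fails if it takes over 61 s, if anything falls off the work surface, if the arm or the gripper's body presses on something with over 40 N, if the wrist force passes 120 N, or if a joint passes its speed limit or range.

## Working session

There is one attempt and no reset: what is moved stays moved. The work goes in short steps, Python scripts to look and compute and a tool call to move; the robot and the scene stay as the last step left them, time stands still between calls to the robot, and variables do not carry over. Pictures are saved under pics/ and viewed, at most 10 in all, crops included, and the job is handed in when it is done.

Besides the shell and the picture viewer there is one more tool, called after "Call:" by a JSON object that holds its "method" and its "body". send_rows: Moves the arm, as the interface text tells. Shifts and turns lie within -1 to 1; 1 stands for 0.04 m of shift or 0.12 rad of turn. Its arguments: {"type":"object","properties":{"steps":{"type":"array"},"squeeze":{"type":"number"}},"required":["steps"]}

```bash
mkdir -p pics; ls
python3 - <<'E'
from workcell import env
import cv2,numpy as np
s=env.state(); print({k:np.round(v,3).tolist() for k,v in s.items()})
for n in("side","top"):
    f=env.grab_frame(n); np.savez(n+"0.npz",**f)
    cv2.imwrite(f"pics/{n}0.png",cv2.cvtColor(f["pixels"],cv2.COLOR_RGB2BGR))
    print(n,np.round(f["intrinsics"],1).tolist(),np.round(f["cam_to_world"],3).tolist(),(f["depth"]>0).mean())
E
```

```text
pics
{'time_s': 0.0, 'qpos': [-64.63, 18.351, 89.705, -0.001, 72.043, -1.147], 'qvel': [-0.048, 0.025, -0.001, 0.052, -0.111, -0.021], 'effort': [-0.0, -41.247, -23.197, 0.073, 0.046, -0.0], 'ee_pos': [256.466, -514.013, 173.935], 'ee_rot': [-179.901, -0.001, 26.517], 'force': [-0.071, 0.224, 0.131], 'torque': [0.059, -0.04, 0.02], 'gripper_force': 0.0, 'gripper_width': 90.921}
side [[385.0, 0.0, 262.0], [0.0, 385.0, 195.0], [0.0, 0.0, 1.0]] [[-0.726, -0.367, 0.581, -36.617], [-0.687, 0.367, -0.627, 640.861], [0.017, -0.855, -0.519, 645.824], [0.0, 0.0, 0.0, 1.0]] 0.9963124593098959
top [[353.2, 0.0, 255.0], [0.0, 353.2, 191.3], [0.0, 0.0, 1.0]] [[-0.009, -0.982, 0.186, 397.895], [-1.0, 0.01, 0.003, 3.178], [-0.005, -0.186, -0.983, 898.762], [0.0, 0.0, 0.0, 1.0]] 0.9961191813151041
```

View pics/side0.png

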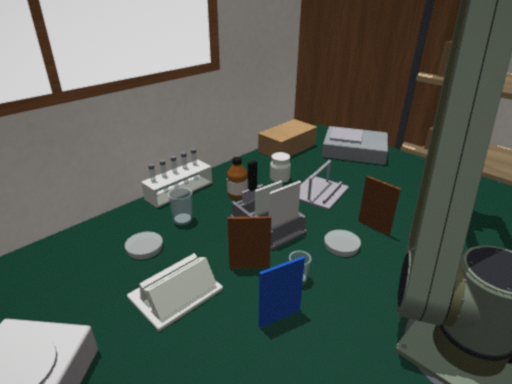

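View pics/top0.png

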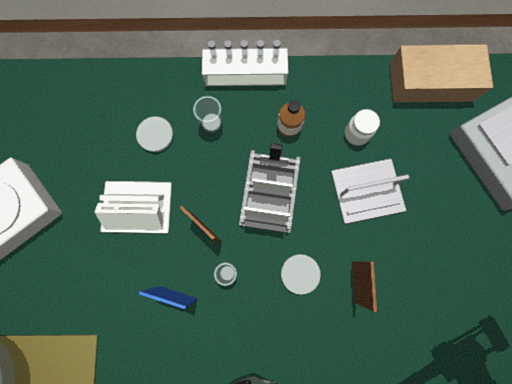

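```bash
cat > h.py <<'E'
import numpy as np,cv2
def cloud(f):
    d=f["depth"];K=f["intrinsics"];T=f["cam_to_world"]
    v,u=np.mgrid[:d.shape[0],:d.shape[1]]
    p=np.stack([(u-K[0,2])*d/K[0,0],(v-K[1,2])*d/K[1,1],d],-1)
    w=p@T[:3,:3].T+T[:3,3]; w[d<=0]=np.nan
    return w
def ray(f,u,v,z):
    K=f["intrinsics"];T=f["cam_to_world"]
    r=T[:3,:3]@np.array([(u-K[0,2])/K[0,0],(v-K[1,2])/K[1,1],1]);o=T[:3,3]
    return o+r*(z-o[2])/r[2]
E
python3 - <<'E'
from h import *
t=np.load("top0.npz");w=cloud(t);im=t["pixels"][...,::-1]
def crop(im,x0,y0,x1,y1,s): return cv2.resize(im[y0:y1,x0:x1],None,fx=s,fy=s,interpolation=cv2.INTER_CUBIC)
a=crop(im,235,140,305,240,4)   # 280x400
b=crop(im,90,175,180,240,4)    # 360x260
c=crop(im,325,150,415,230,4)   # 360x320
M=np.zeros((580,640,3),np.uint8);M[:400,:280]=a;M[:260,280:]=b;M[260:580,280:]=c
s=np.load("side0.npz")["pixels"][...,::-1]
cv2.imwrite("pics/m.png",M)
a=crop(s,220,140,360,250,4);cv2.imwrite("pics/s.png",a)
print("bench z",np.nanmedian(w[300:320,200:300,2]))
# slices
for nm,(x0,y0,x1,y1) in dict(rack=(235,138,305,240),block=(90,175,180,240),stand=(325,150,415,230)).items():
    p=w[y0:y1,x0:x1].reshape(-1,3);p=p[~np.isnan(p[:,0])];
    h,e=np.histogram(p[:,2],np.arange(-5,190,5));print(nm,dict(zip(e[:-1].astype(int).tolist(),h.tolist())))
    for lo,hi in((4,12),(45,60),(66,86),(84,100),(125,135),(150,165),(165,180)):
        q=p[(p[:,2]>lo)&(p[:,2]<hi)]
        if len(q)>8:
            r=cv2.minAreaRect(q[:,:2].astype(np.float32));print(lo,hi,len(q),q[:,:2].min(0).round(),q[:,:2].max(0).round(),q.mean(0).round(),np.round(r[0]),np.round(r[1]),round(r[2],1))
E
```

```text
bench z -1.289722415077108
rack {-5: 2537, 0: 676, 5: 1007, 10: 315, 15: 54, 20: 53, 25: 69, 30: 65, 35: 60, 40: 77, 45: 86, 50: 824, 55: 248, 60: 35, 65: 45, 70: 40, 75: 36, 80: 40, 85: 65, 90: 41, 95: 37, 100: 37, 105: 33, 110: 32, 115: 43, 120: 42, 125: 115, 130: 38, 135: 21, 140: 21, 145: 21, 150: 22, 155: 132, 160: 30, 165: 9, 170: 68, 175: 5, 180: 0}
4 12 1268 [ 462. -110.] [692.  45.] [550. -29.   9.] [576. -34.] [131. 224.] 80.4
45 60 1158 [ 466. -107.] [661.  40.] [565. -33.  53.] [564. -32.] [122. 180.] 80.9
66 86 160 [485. -77.] [640.  27.] [566. -32.  76.] [563. -33.] [ 97. 144.] 79.8
84 100 152 [485. -78.] [640.  29.] [575. -33.  91.] [564. -30.] [ 97. 146.] 80.9
125 135 153 [486. -77.] [630.  28.] [557. -32. 129.] [559. -30.] [ 93. 138.] 79.2
150 165 184 [485. -68.] [631.  29.] [514. -23. 158.] [561. -30.] [ 99. 139.] 80.8
165 180 82 [625. -53.] [641. -30.] [632. -41. 173.] [633. -42.] [25. 14.] 82.6
block {-5: 1830, 0: 479, 5: 508, 10: 989, 15: 27, 20: 76, 25: 89, 30: 92, 35: 108, 40: 100, 45: 109, 50: 96, 55: 125, 60: 454, 65: 338, 70: 226, 75: 156, 80: 0, 85: 0, 90: 
[... 345 characters left out ...]
 310.  72.] [523. 309.] [147.  51.] 88.4
stand {-5: 2923, 0: 834, 5: 2323, 10: 591, 15: 14, 20: 134, 25: 14, 30: 5, 35: 8, 40: 4, 45: 4, 50: 5, 55: 2, 60: 6, 65: 4, 70: 5, 75: 2, 80: 27, 85: 213, 90: 27, 95: 0, 100: 0, 105: 0, 110: 0, 115: 0, 120: 0, 125: 0, 130: 0, 135: 0, 140: 0, 145: 0, 150: 0, 155: 0, 160: 0, 165: 0, 170: 0, 175: 0, 180: 0}
4 12 2893 [ 483. -400.] [ 650. -194.] [ 566. -283.    9.] [ 571. -306.] [141. 204.] 11.1
45 60 11 [ 552. -354.] [ 581. -211.] [ 566. -275.   51.] [ 567. -282.] [  8. 145.] 9.0
66 86 68 [ 552. -355.] [ 588. -210.] [ 566. -271.   83.] [ 570. -282.] [ 10. 146.] 11.0
84 100 255 [ 553. -356.] [ 588. -211.] [ 570. -283.   88.] [ 570. -283.] [ 10. 148.] 11.0
```

View pics/m.png

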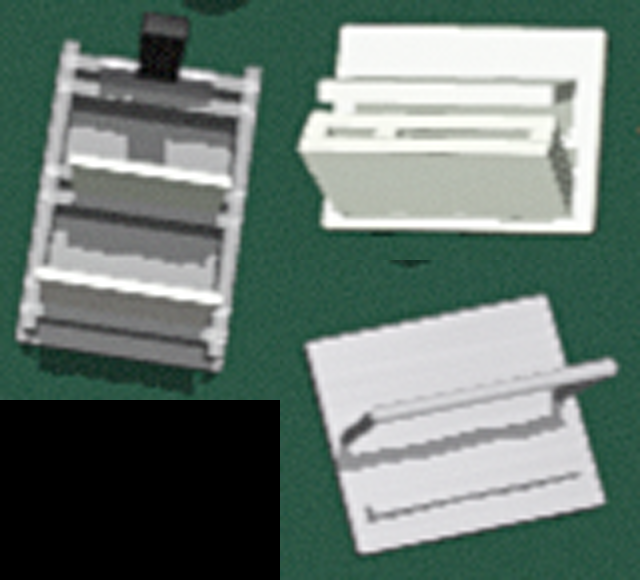

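View pics/s.png

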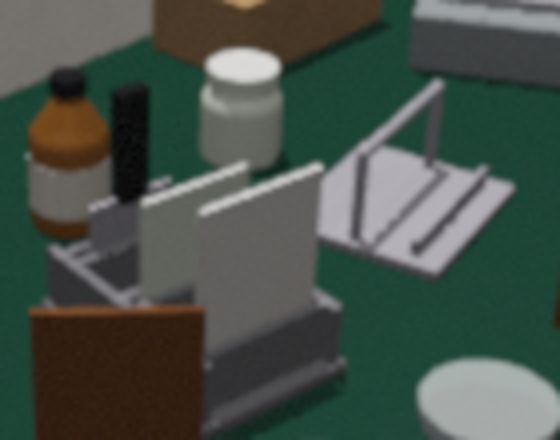

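Run:
```python
from h import *
t=np.load("top0.npz");w=cloud(t)
def line(m):
    q=w[m];c=q.mean(0);vx,vy,_,_=cv2.fitLine(q[:,:2].astype(np.float32),cv2.DIST_HUBER,0,.01,.01).ravel()
    a=np.degrees(np.arctan2(vy,vx));return len(q),c.round(1),"yaw",round((a-90+90)%180-90,1),q[:,:2].min(0).round(1),q[:,:2].max(0).round(1)
z,x,y=w[...,2],w[...,0],w[...,1]
box=lambda x0,x1,y0,y1:(x>x0)&(x<x1)&(y>y0)&(y<y1)
print("plate top",line(box(470,520,-90,40)&(z>154)))
print("comb top",line(box(540,600,-90,40)&(z>124)))
m=box(600,660,-90,40)&(z>168);print("handle",m.sum(),w[m].mean(0),cv2.minAreaRect(w[m][:,:2].astype(np.float32)))
print("bar",line(box(530,610,-370,-190)&(z>86)))
print("lip",line(box(490,560,-370,-190)&(z>17)&(z<30)))
print("bar yaw from rim rows")
m=box(440,680,-130,70)&(z>50)&(z<57);print("rack",cv2.minAreaRect(w[m][:,:2].astype(np.float32)))
m=box(470,670,-400,-180)&(z>7)&(z<13)&(t["pixels"].min(-1)>90);print("stand",cv2.minAreaRect(w[m][:,:2].astype(np.float32)))
m=box(450,600,215,400)&(z>7)&(z<15)&(t["pixels"].min(-1)>120);print("foot",cv2.minAreaRect(w[m][:,:2].astype(np.float32)))
for c in (128,140,148):
    print(c,[(r,*w[r,c].round().astype(int).tolist(),int(t["pixels"][r,c].mean())) for r in range(192,216)])
r0=208
for r0 in(207,208):print(r0,[(c,*w[r0,c].round().astype(int).tolist(),int(t["pixels"][r0,c].mean())) for c in range(164,226-60)], )
m=box(500,550,230,390)&(z>62)&(t["pixels"].mean(-1)<175)
g=t["pixels"].mean(-1)
for r in(206,207,208,209):print(r,g[r,95:172].astype(int).tolist())
```

```text
plate top (147, array([495.3, -19.3, 158.5]), 'yaw', np.float32(-9.1), array([484.8, -67.9]), array([504.7,  29.1]))
comb top (119, array([563.6, -34.2, 128.4]), 'yaw', np.float32(-9.2), array([554.8, -77. ]), array([572.6,   9.8]))
handle 77 [632.75891523 -41.64811973 172.95026678] ((633.2633056640625, -41.5782585144043), (24.67009925842285, 13.144773483276367), 82.01734161376953)
bar (209, array([ 570.3, -285.9,   88.3]), 'yaw', np.float32(10.9), array([ 554.5, -356.4]), array([ 587.3, -211.2]))
lip (149, array([ 522.9, -289.9,   22.7]), 'yaw', np.float32(10.7), array([ 506.5, -362.4]), array([ 557.7, -210.9]))
bar yaw from rim rows
rack ((564.8619384765625, -32.22351837158203), (122.15235137939453, 178.68128967285156), 80.99230194091797)
stand ((565.9609375, -284.78692626953125), (139.34182739257812, 160.0186004638672), 10.992740631103516)
foot ((530.1047973632812, 308.6404724121094), (169.99012756347656, 129.7386474609375), 88.5846939086914)
128 [(192, 567, 331, 13, 250), (193, 565, 332, 9, 243), (194, 561, 328, 20, 191), (195, 553, 317, 49, 195), (196, 548, 311, 66, 249), (197, 
[... 2818 characters left out ...]
78, 179, 171, 171, 169, 168, 170, 168, 169, 171, 174, 178, 174, 177, 174, 175, 178, 175, 177, 178, 179, 178, 176, 179, 177, 178, 178, 176, 176, 175, 182, 210, 240, 247, 247, 248, 225, 145, 119, 179, 202, 227, 250, 250, 248, 248, 251, 246, 205, 93, 55]
209 [174, 228, 242, 246, 244, 237, 223, 214, 215, 224, 224, 219, 213, 215, 214, 209, 208, 206, 217, 228, 225, 228, 233, 222, 196, 195, 207, 203, 185, 183, 185, 184, 182, 184, 182, 184, 192, 201, 201, 202, 202, 202, 204, 200, 200, 201, 201, 200, 200, 198, 201, 197, 193, 193, 195, 193, 195, 220, 243, 243, 244, 246, 223, 138, 120, 206, 229, 233, 250, 248, 247, 248, 251, 243, 202, 95, 63]<stdin>:18: RuntimeWarning: invalid value encountered in cast
```

```bash
cat >> h.py <<'E'
def plan(s,xyz,yaw,fing=1,m=.85):
    """rows of equal world shift and turn, in tool units, from state s to a TCP pose"""
    p=np.array(s["ee_pos"]);y0=s["ee_rot"][2];d=np.array(xyz)-p;t=(yaw-y0+180)%360-180
    n=max(1,int(np.ceil(max(np.linalg.norm(d)/40,abs(np.radians(t))/.12)/m)))
    for i in range(n):
        a=np.radians(y0+t*i/n);c,sn=np.cos(a),np.sin(a);v=d/n/40
        print([round(float(k),2) for k in (c*v[0]+sn*v[1],sn*v[0]-c*v[1],-v[2],-np.radians(t)/n/.12,fing)])
E
python3 - <<'E'
from h import *
from workcell import env
plan(env.state(),(633,-42,215),-9)
E
```

```text
[0.76, -0.35, -0.06, 0.29, 1.0]
[0.75, -0.38, -0.06, 0.29, 1.0]
[0.73, -0.4, -0.06, 0.29, 1.0]
[0.72, -0.43, -0.06, 0.29, 1.0]
[0.7, -0.45, -0.06, 0.29, 1.0]
[0.69, -0.48, -0.06, 0.29, 1.0]
[0.67, -0.5, -0.06, 0.29, 1.0]
[0.65, -0.52, -0.06, 0.29, 1.0]
[0.64, -0.55, -0.06, 0.29, 1.0]
[0.62, -0.57, -0.06, 0.29, 1.0]
[0.6, -0.59, -0.06, 0.29, 1.0]
[0.58, -0.61, -0.06, 0.29, 1.0]
[0.55, -0.63, -0.06, 0.29, 1.0]
[0.53, -0.65, -0.06, 0.29, 1.0]
[0.51, -0.67, -0.06, 0.29, 1.0]
[0.49, -0.68, -0.06, 0.29, 1.0]
[0.46, -0.7, -0.06, 0.29, 1.0]
[0.44, -0.71, -0.06, 0.29, 1.0]
```

Call:
{"method": "send_rows", "body": {"steps": [[[0.76, -0.35, -0.06, 0.29, 1], [0.75, -0.38, -0.06, 0.29, 1], [0.73, -0.4, -0.06, 0.29, 1], [0.72, -0.43, -0.06, 0.29, 1], [0.7, -0.45, -0.06, 0.29, 1]]]}}

```text
time_s: 0.52
ee_pos: [361.7, -382.5, 186.5]
ee_rot: [-180.0, 0.0, 16.4]
force: [0.0, -0.4, -0.7]
gripper_width: 91.1
gripper_force: 0.0
```

Call:
{"method": "send_rows", "body": {"steps": [[[0.69, -0.48, -0.06, 0.29, 1], [0.67, -0.5, -0.06, 0.29, 1], [0.65, -0.52, -0.06, 0.29, 1], [0.64, -0.55, -0.06, 0.29, 1], [0.62, -0.57, -0.06, 0.29, 1]]]}}

```text
time_s: 0.93
ee_pos: [466.8, -251.5, 198.5]
ee_rot: [-180.0, 0.0, 6.5]
force: [0.9, -0.5, -0.1]
gripper_width: 91.4
gripper_force: 0.0
```

Call:
{"method": "send_rows", "body": {"steps": [[[0.6, -0.59, -0.06, 0.29, 1], [0.58, -0.61, -0.06, 0.29, 1], [0.55, -0.63, -0.06, 0.29, 1], [0.53, -0.65, -0.06, 0.29, 1], [0.51, -0.67, -0.06, 0.29, 1]]]}}

```text
time_s: 1.35
ee_pos: [571.9, -120.5, 210.4]
ee_rot: [180.0, 0.1, -3.5]
force: [0.0, 0.5, -0.0]
gripper_width: 91.3
gripper_force: 0.0
```

Call:
{"method": "send_rows", "body": {"steps": [[[0.49, -0.68, -0.06, 0.29, 1], [0.46, -0.7, -0.06, 0.29, 1], [0.44, -0.71, -0.06, 0.29, 1], [0, 0, 0, 0, 1], [0, 0, 0, 0, 1]]]}}

```text
time_s: 1.77
ee_pos: [634.9, -42.7, 216.9]
ee_rot: [180.0, 0.1, -9.2]
force: [-1.4, -0.4, -0.8]
gripper_width: 91.5
gripper_force: 0.0
```

Run:
```python
from h import *
from workcell import env
s=env.state();print(s["time_s"],s["ee_pos"],s["ee_rot"],s["force"])
plan(s,(633,-42,131),-9)
f=env.grab_frame("wrist");np.savez("w0.npz",**f);cv2.imwrite("pics/w0.png",f["pixels"][...,::-1])
```

```text
1.7667 [634.92018355 -42.72455509 216.8756824 ] [ 1.79967332e+02  9.47772728e-02 -9.20029135e+00] [-1.43408831 -0.35360102 -0.80509605]
[-0.02, -0.0, 0.72, -0.01, 1.0]
[-0.02, -0.0, 0.72, -0.01, 1.0]
[-0.02, -0.0, 0.72, -0.01, 1.0]
```

View pics/w0.png

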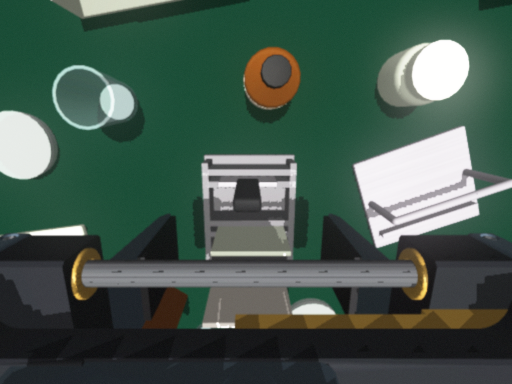

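Call:
{"method": "send_rows", "body": {"steps": [[[-0.02, 0, 0.72, 0, 1], [-0.02, 0, 0.72, 0, 1], [-0.02, 0, 0.72, 0, 1], [0, 0, 0, 0, 0], [0, 0, 0, 0, 0]]], "squeeze": 20}}

```text
time_s: 2.23
ee_pos: [630.5, -44.8, 130.6]
ee_rot: [180.0, 0.2, -9.5]
force: [0.5, 0.6, 1.2]
gripper_width: 80.6
gripper_force: 0.0
```

Call:
{"method": "send_rows", "body": {"steps": [[[0, 0, 0, 0, 0], [0, 0, 0, 0, 0], [0, 0, 0, 0, 0], [0, 0, 0, 0, 0], [0, 0, 0, 0, 0]]], "squeeze": 20}}

```text
time_s: 2.65
ee_pos: [632.7, -43.7, 132.6]
ee_rot: [-180.0, -0.1, -9.4]
force: [0.6, 0.4, 0.4]
gripper_width: 47.4
gripper_force: 0.0
```

Call:
{"method": "send_rows", "body": {"steps": [[[0, 0, 0, 0, 0], [0, 0, 0, 0, 0], [0, 0, 0, 0, 0], [0, 0, 0, 0, 0], [0, 0, 0, 0, 0]]], "squeeze": 20}}

```text
time_s: 3.07
ee_pos: [632.4, -43.5, 131.6]
ee_rot: [-180.0, -0.0, -9.4]
force: [0.5, 1.0, 0.1]
gripper_width: 25.2
gripper_force: 20.0
```

Run:
```python
from h import *
from workcell import env
s=env.state();print(s["time_s"],s["ee_pos"],s["ee_rot"],s["force"],s["gripper_width"],s["gripper_force"])
```

```text
3.0667 [632.35017907 -43.52055896 131.62177566] [-1.79994520e+02 -1.15801601e-02 -9.37094699e+00] [0.54634489 1.00365814 0.06226451] 25.235737573527224 20.001792311668396
```

Call:
{"method": "send_rows", "body": {"steps": [[[0, 0, -0.7, 0, 0], [0, 0, -0.7, 0, 0], [0, 0, -0.7, 0, 0], [0, 0, -0.7, 0, 0], [0, 0, -0.7, 0, 0]]]}}

```text
time_s: 3.48
ee_pos: [631.9, -43.6, 272.5]
ee_rot: [180.0, 0.0, -9.4]
force: [1.1, -1.3, -0.8]
gripper_width: 25.5
gripper_force: 20.0
```

Run:
```python
from h import *
from workcell import env
s=env.state();print(s["time_s"],s["ee_pos"],s["ee_rot"],s["force"],s["gripper_width"],s["gripper_force"])
t=np.load("top0.npz")
print([ray(t,u,207.7,72).round(1)[:2].tolist() for u in(118.5,135.3,152)], ray(t,135,212.6,79).round(1),ray(t,135,203.6,65).round(1))
plan(s,(600,200,271),-5,0); print(); s["ee_pos"]=(600,200,271);s["ee_rot"][2]=-5
plan(s,(518,291,240),-1.4,0)
```

```text
3.4833 [631.85706909 -43.63996289 272.5033912 ] [ 1.79981162e+02  4.76044512e-02 -9.36858884e+00] [ 1.05694849 -1.30282462 -0.81223071] 25.528963185855904 19.991469383239746
[[518.5, 329.1], [518.1, 289.3], [517.7, 249.7]] [505.5 286.9  79. ] [529. 293.  65.]
[-0.22, -0.74, 0.0, -0.08, 0.0]
[-0.22, -0.74, 0.0, -0.08, 0.0]
[-0.21, -0.74, 0.0, -0.08, 0.0]
[-0.2, -0.74, 0.0, -0.08, 0.0]
[-0.19, -0.74, 0.0, -0.08, 0.0]
[-0.19, -0.74, 0.0, -0.08, 0.0]
[-0.18, -0.75, 0.0, -0.08, 0.0]
[-0.17, -0.75, 0.0, -0.08, 0.0]

[-0.56, -0.52, 0.19, -0.13, 0.0]
[-0.55, -0.53, 0.19, -0.13, 0.0]
[-0.54, -0.54, 0.19, -0.13, 0.0]
[-0.53, -0.55, 0.19, -0.13, 0.0]
```

Call:
{"method": "send_rows", "body": {"steps": [[[-0.22, -0.74, 0, -0.08, 0], [-0.22, -0.74, 0, -0.08, 0], [-0.21, -0.74, 0, -0.08, 0], [-0.2, -0.74, 0, -0.08, 0], [-0.19, -0.74, 0, -0.08, 0]]]}}

```text
time_s: 3.9
ee_pos: [611.8, 110.0, 271.2]
ee_rot: [180.0, 0.0, -6.6]
force: [-0.8, -0.5, -1.0]
gripper_width: 25.2
gripper_force: 20.0
```

Call:
{"method": "send_rows", "body": {"steps": [[[-0.19, -0.74, 0, -0.08, 0], [-0.18, -0.75, 0, -0.08, 0], [-0.17, -0.75, 0, -0.08, 0], [0, 0, 0, 0, 0], [-0.5, -0.5, 0.1, -0.1, 0]]]}}

```text
time_s: 4.32
ee_pos: [584.6, 220.6, 267.0]
ee_rot: [179.9, -0.2, -4.4]
force: [0.1, -0.1, -1.7]
gripper_width: 25.3
gripper_force: 20.0
```

Call:
{"method": "send_rows", "body": {"steps": [[[-0.56, -0.5, 0.2, -0.13, 0], [-0.55, -0.52, 0.2, -0.13, 0], [-0.5, -0.5, 0.19, -0.13, 0], [0, 0, 0, 0, 0], [0, 0, 0, 0, 0]]]}}

```text
time_s: 4.73
ee_pos: [520.7, 286.7, 243.4]
ee_rot: [179.9, 0.0, -1.5]
force: [1.2, 0.1, -0.9]
gripper_width: 25.3
gripper_force: 20.0
```

Run:
```python
from h import *
from workcell import env
s=env.state();print(s["time_s"],s["ee_pos"],s["ee_rot"],s["force"],s["gripper_width"],s["gripper_force"])
plan(s,(518,289.4,200),-1.4,0)
f=env.grab_frame("side");np.savez("s1.npz",**f);g=env.grab_frame("top");np.savez("t1.npz",**g)
a=f["pixels"][100:360,60:320,::-1];b=g["pixels"][100:300,60:260,::-1]
cv2.imwrite("pics/ins.png",np.hstack([cv2.resize(a,(400,400)),cv2.resize(b,(400,400))]))
```

```text
4.7333 [520.66048351 286.74274835 243.42676199] [ 1.79925347e+02  3.05163591e-02 -1.48055405e+00] [ 1.24761791  0.06621393 -0.85393026] 25.26110411895869 19.990844428539276
[-0.03, -0.03, 0.54, -0.01, 0.0]
[-0.03, -0.03, 0.54, -0.01, 0.0]
```

View pics/ins.png

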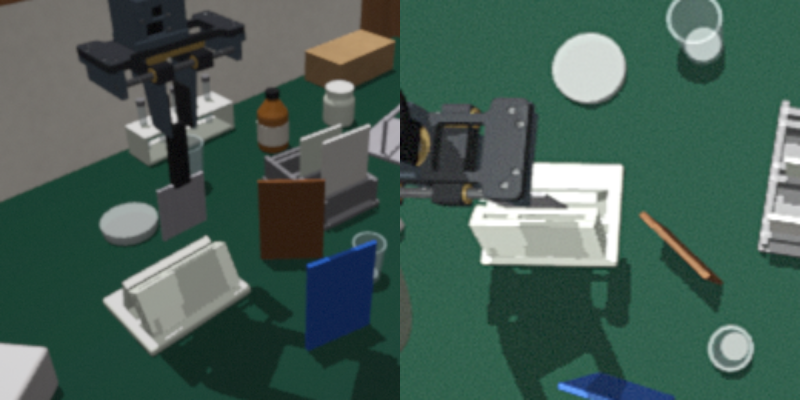

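Run:
```python
from h import *
f=np.load("s1.npz");w=cloud(f);x,y,z=w[...,0],w[...,1],w[...,2]
m=(abs(x-520)<25)&(abs(y-287)<50)&(z>118)&(z<195)
q=w[m];A=np.c_[q[:,1]-287,q[:,2]-160,np.ones(len(q))];k=np.linalg.lstsq(A,q[:,0],rcond=None)[0]
print("blade face n",len(q),"x=",k, "y",np.percentile(q[:,1],[1,99]),"z",np.percentile(q[:,2],[1,99]))
# block top mouth in same camera: front wall ridge
m=(x>490)&(x<540)&(y>215)&(y<395)&(z>60)&(z<90);q=w[m]
for lo in range(240,380,20):
    c=q[(q[:,1]>lo)&(q[:,1]<lo+20)]
    if len(c): i=c[c[:,2]>c[:,2].max()-2.5].mean(0); print(lo,len(c),i.round(1),c[:,0].min().round(1),c[:,0].max().round(1))
```

```text
blade face n 880 x= [ 3.20114449e-02 -4.86756811e-03  5.18908402e+02] y [255.61475382 325.07691627] z [121.57818799 193.99983911]
240 125 [502.4 249.9  77.5] 490.5 539.2
260 123 [504.2 270.   76.3] 492.3 539.4
280 134 [504.6 290.5  76.8] 492.4 539.8
300 133 [504.3 309.8  77. ] 491.5 540.0
320 141 [505.4 330.1  76.5] 493.0 539.6
340 141 [505.9 350.8  77.1] 494.4 539.8
360 141 [506.4 370.2  76.6] 494.2 539.9
```

Call:
{"method": "send_rows", "body": {"steps": [[[-0.03, -0.01, 0.5, 0, 0], [-0.03, 0, 0.5, 0, 0], [0, 0, 0.15, 0, 0], [0, 0, 0, 0, 0], [0, 0, 0, 0, 0]]]}}

```text
time_s: 5.25
ee_pos: [520.1, 286.4, 198.4]
ee_rot: [-180.0, -0.0, -1.7]
force: [0.3, 0.1, -0.5]
gripper_width: 25.3
gripper_force: 20.0
```

Run:
```python
from h import *
from workcell import env
s=env.state();print(s["time_s"],s["ee_pos"],s["ee_rot"],s["force"],s["gripper_width"],s["gripper_force"])
```

```text
5.25 [520.09334744 286.36947786 198.42164092] [-1.79996658e+02 -4.21741587e-02 -1.67110960e+00] [ 0.30432762  0.1151567  -0.50700323] 25.348057515883866 19.991974532604218
```

Now down to edge z≈72 slightly +x of the slot, then creep −x against the front wall.

Call:
{"method": "send_rows", "body": {"steps": [[[-0.04, 0, 0.06, 0, 0], [0, 0, 0.06, 0, 0], [0, 0, 0.02, 0, 0], [0, 0, 0, 0, 0], [0, 0, 0, 0, 0]]]}}

```text
time_s: 5.67
ee_pos: [517.7, 287.0, 192.6]
ee_rot: [-180.0, -0.0, -1.6]
force: [-0.3, -0.0, -1.8]
gripper_width: 25.3
gripper_force: 20.0
```

Call:
{"method": "send_rows", "body": {"steps": [[[-0.03, 0, 0, 0, 0], [-0.03, 0, 0, 0, 0], [0, 0, 0, 0, 0], [0, 0, 0, 0, 0]]]}}

```text
time_s: 6.0
ee_pos: [515.1, 287.0, 192.4]
ee_rot: [-180.0, -0.0, -1.6]
force: [0.2, -0.3, -0.7]
gripper_width: 25.3
gripper_force: 20.0
```

Call:
{"method": "send_rows", "body": {"steps": [[[-0.03, 0, 0, 0, 0], [-0.03, 0, 0, 0, 0], [0, 0, 0, 0, 0], [0, 0, 0, 0, 0]]]}}

```text
time_s: 6.33
ee_pos: [512.8, 287.1, 192.4]
ee_rot: [180.0, -0.0, -1.6]
force: [0.6, 0.1, -0.7]
gripper_width: 25.7
gripper_force: 20.0
```

```bash
cat > bl.py <<'E'
from h import *
from workcell import env
s=env.state();print(s["time_s"],s["ee_pos"].round(1),s["force"].round(1),s["torque"].round(2))
f=env.grab_frame("side");np.savez("s2.npz",**f);w=cloud(f);x,y,z=w[...,0],w[...,1],w[...,2]
zt=s["ee_pos"][2];g=f["pixels"].mean(-1)
m=(abs(x-s["ee_pos"][0]+10)<50)&(abs(y-289)<40)&(z>84)&(z<zt-48)
q=w[m]
for lo in range(int(84),int(zt),10):
    c=q[(q[:,2]>lo)&(q[:,2]<lo+10)]
    if len(c)>5: print(lo,len(c),np.median(c,0).round(1),c[:,1].min().round(),c[:,1].max().round())
A=np.c_[q[:,1]-287,q[:,2]-72,np.ones(len(q))];k=np.linalg.lstsq(A,q[:,0],rcond=None)[0];print("tilt deg",np.degrees(np.arctan(k[1])),"face x at z72",k[2])
E
python3 bl.py
```

```text
6.3333 [512.8 287.1 192.4] [ 0.6  0.1 -0.7] [ 0.03 -0.05 -0.06]
84 105 [512.8 293.   89.5] 256.0 327.0
94 105 [512.7 292.3  99.1] 256.0 326.0
104 105 [512.6 294.8 109.3] 256.0 326.0
114 106 [512.3 292.2 118.9] 256.0 327.0
124 113 [512.1 292.9 129. ] 255.0 326.0
134 105 [511.8 291.5 138.5] 255.0 325.0
tilt deg -1.135873779769912 face x at z72 513.1468617904478
```

Call:
{"method": "send_rows", "body": {"steps": [[[0.01, 0, 0.05, 0, 0], [0.01, 0, 0.06, 0, 0], [0, 0, 0, 0, 0], [0, 0, 0, 0, 0]]], "squeeze": 12}}

```text
time_s: 6.72
ee_pos: [513.4, 287.0, 187.5]
ee_rot: [180.0, 0.0, -1.6]
force: [-0.9, 0.7, -2.8]
gripper_width: 25.5
gripper_force: 12.0
```

```bash
python3 bl.py
```

```text
6.7167 [513.4 287.  187.5] [-0.9  0.7 -2.8] [ 0.06 -0.04 -0.07]
84 107 [512.7 291.7  89.2] 255.0 325.0
94 107 [512.5 294.2  99.2] 256.0 327.0
104 106 [512.5 292.8 109.1] 257.0 326.0
114 111 [512.5 292.2 119.1] 256.0 325.0
124 109 [512.2 291.1 128.6] 255.0 325.0
134 59 [512.1 295.9 136.2] 254.0 325.0
tilt deg -0.798435610772618 face x at z72 512.9717441877691
```

Call:
{"method": "send_rows", "body": {"steps": [[[0.31, 0, 0.01, 0, 0], [0.3, 0, 0.04, 0, 0], [0.3, 0, 0.07, 0, 0], [0, 0, 0, 0, 0], [0, 0, 0, 0, 0]]]}}

```text
time_s: 7.18
ee_pos: [550.7, 285.7, 182.2]
ee_rot: [180.0, 0.1, -1.7]
force: [-0.7, -0.2, -2.1]
gripper_width: 25.7
gripper_force: 12.0
```

```bash
python3 bl.py
```

```text
7.1833 [550.7 285.7 182.2] [-0.7 -0.2 -2.1] [ 0.01  0.16 -0.03]
84 129 [517.6 291.   88.5] 256.0 325.0
94 134 [520.  293.1  98.8] 255.0 325.0
104 130 [522.3 292.1 109. ] 255.0 325.0
114 130 [524.5 292.  118.8] 255.0 324.0
124 144 [526.9 291.1 129.3] 254.0 325.0
tilt deg 12.865629615772688 face x at z72 513.7654343004846
```

Call:
{"method": "send_rows", "body": {"steps": [[[0.29, 0, 0.1, 0, 0], [0.28, 0, 0.13, 0, 0], [0.29, 0, 0.16, 0, 0], [0, 0, 0, 0, 0], [0, 0, 0, 0, 0]]]}}

```text
time_s: 7.65
ee_pos: [584.5, 284.7, 166.2]
ee_rot: [179.9, 0.1, -1.6]
force: [-0.4, 0.0, -2.3]
gripper_width: 25.5
gripper_force: 12.0
```

```bash
python3 bl.py
```

```text
7.65 [584.5 284.7 166.2] [-0.4  0.  -2.3] [0.04 0.16 0.03]
84 62 [525.7 295.5  91.3] 254.0 324.0
94 150 [528.8 289.1  99.1] 253.0 324.0
104 158 [533.7 291.9 108.8] 252.0 324.0
114 71 [537.4 289.2 115.9] 253.0 323.0
tilt deg 25.288453643349374 face x at z72 516.2522879815859
```

Call:
{"method": "send_rows", "body": {"steps": [[[0.24, 0, 0.14, 0, 0], [0, 0, 0, 0, 0], [-0.06, 0, 0.11, 0, 0], [-0.06, 0, 0.11, 0, 0], [0, 0, 0, 0, 0]]]}}

```text
time_s: 8.12
ee_pos: [587.7, 284.7, 152.0]
ee_rot: [179.9, 0.1, -1.6]
force: [-0.4, -0.1, -0.3]
gripper_width: 25.3
gripper_force: 12.0
```

```bash
python3 bl.py
```

```text
8.1167 [587.7 284.7 152. ] [-0.4 -0.1 -0.3] [0.08 0.19 0.03]
84 34 [529.1 307.4  92.4] 254.0 323.0
94 154 [531.7 291.6  99.2] 253.0 323.0
tilt deg 23.442490509537343 face x at z72 520.0873942832852
```

```bash
sed -i 's/(z<zt-48)/(z<zt-25)\&(abs(y-289)>16)/; s/(z>84)/(z>80)/' bl.py; python3 bl.py
python3 - <<'E'
import numpy as np,cv2
f=np.load("s2.npz");cv2.imwrite("pics/i2.png",cv2.resize(f["pixels"][180:340,90:260,::-1],None,fx=3.5,fy=3.5,interpolation=cv2.INTER_CUBIC))
E
```

```text
8.1667 [588.1 284.8 152.5] [-0.9  0.4 -0.5] [0.04 0.18 0.02]
84 20 [529.6 313.6  92.1] 254.0 323.0
94 86 [532.  305.9  99.4] 253.0 324.0
104 85 [537.4 305.9 108.7] 253.0 323.0
114 71 [542.8 306.2 117.6] 252.0 323.0
tilt deg 28.139573604209165 face x at z72 517.8041810741897
```

View pics/i2.png

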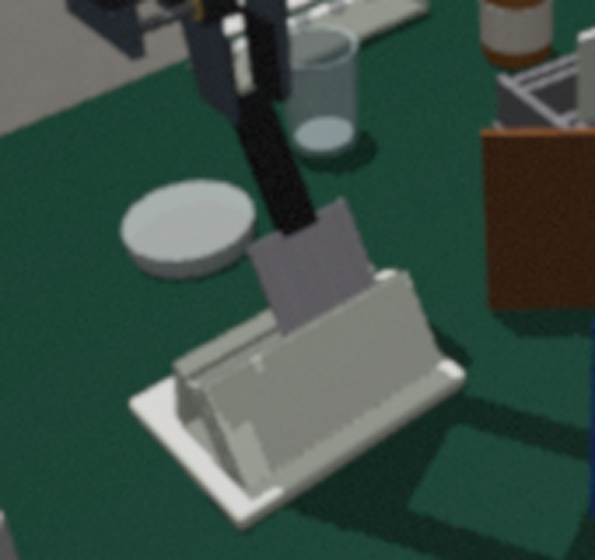

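Call:
{"method": "send_rows", "body": {"steps": [[[0, 0, 0, 0, 0.5], [0, 0, 0, 0, 0.5], [0, 0, 0, 0, 0.5], [-0.14, 0, 0, 0, 0.5], [-0.14, 0, 0, 0, 0.5]]]}}

```text
time_s: 8.63
ee_pos: [577.7, 285.2, 153.2]
ee_rot: [-180.0, -0.0, -1.6]
force: [-1.2, 0.3, -0.2]
gripper_width: 45.7
gripper_force: 0.0
```

```bash
cat >> bl.py <<'E'
h=(abs(y-287)<11)&(z>110)&(z<200)&(g<60)&(x>520)&(x<620)
q=w[h]
for lo in range(110,200,10):
    c=q[(q[:,2]>lo)&(q[:,2]<lo+10)]
    if len(c)>5: print("handle",lo,len(c),np.median(c,0).round(1))
E
python3 bl.py
```

```text
8.6333 [577.7 285.2 153.2] [-1.2  0.3 -0.2] [ 0.02 -0.01  0.04]
84 92 [528.2 307.4  88.9] 254.0 323.0
94 100 [534.9 289.6  99.2] 253.0 324.0
104 34 [540.3 307.  106. ] 255.0 322.0
tilt deg 34.495930007265414 face x at z72 516.6431764501709
handle 110 50 [540.9 288.3 115.2]
handle 120 53 [547.5 287.8 124.6]
handle 130 56 [554.4 287.2 134.7]
handle 140 54 [561.7 287.6 144.7]
handle 150 59 [568.6 288.5 155.5]
handle 160 57 [575.5 287.2 165.1]
handle 170 54 [582.5 287.  174.8]
```

Call:
{"method": "send_rows", "body": {"steps": [[[0.13, 0, 0, 0, 0.5], [0.13, 0, 0, 0, 0.5], [0, 0, 0, 0, 0], [0, 0, 0, 0, 0], [0, 0, 0, 0, 0]]], "squeeze": 20}}

```text
time_s: 9.1
ee_pos: [588.5, 284.9, 152.9]
ee_rot: [180.0, 0.0, -1.6]
force: [-1.3, 0.2, -1.1]
gripper_width: 28.5
gripper_force: 0.0
```

Call:
{"method": "send_rows", "body": {"steps": [[[0, 0, 0, 0, 0], [-0.1, 0, -0.02, 0, 0], [-0.1, 0, 0.05, 0, 0], [-0.06, 0, 0.11, 0, 0], [0, 0, 0, 0, 0]]]}}

```text
time_s: 9.52
ee_pos: [576.5, 285.0, 146.6]
ee_rot: [179.9, 0.1, -1.6]
force: [0.1, 0.0, -0.4]
gripper_width: 0.1
gripper_force: 0.0
```

```bash
python3 bl.py
```

```text
9.5167 [576.5 285.  146.6] [ 0.1  0.  -0.4] [0.08 0.04 0.05]
84 95 [528.4 307.3  89. ] 254.0 324.0
94 92 [535.4 305.8  99.2] 254.0 323.0
104 37 [539.7 306.7 105.7] 254.0 323.0
tilt deg 34.26134988075333 face x at z72 516.7339560149978
handle 110 53 [540.8 287.7 115.1]
handle 120 54 [547.7 286.6 124.6]
handle 130 53 [554.3 288.4 135.6]
handle 140 52 [561.5 286.7 145.2]
handle 150 55 [568.3 287.6 155.3]
handle 160 55 [575.2 287.2 165.2]
handle 170 34 [582.  291.7 175. ]
handle 180 19 [559.9 288.6 186.6]
handle 190 64 [560.5 294.2 195.2]
```

Run:
```python
import numpy as np,cv2
f=np.load("s2.npz");cv2.imwrite("pics/i3.png",cv2.resize(f["pixels"][140:300,90:250,::-1],None,fx=3.7,fy=3.7,interpolation=cv2.INTER_CUBIC))
```

```text
(no output)
```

View pics/i3.png

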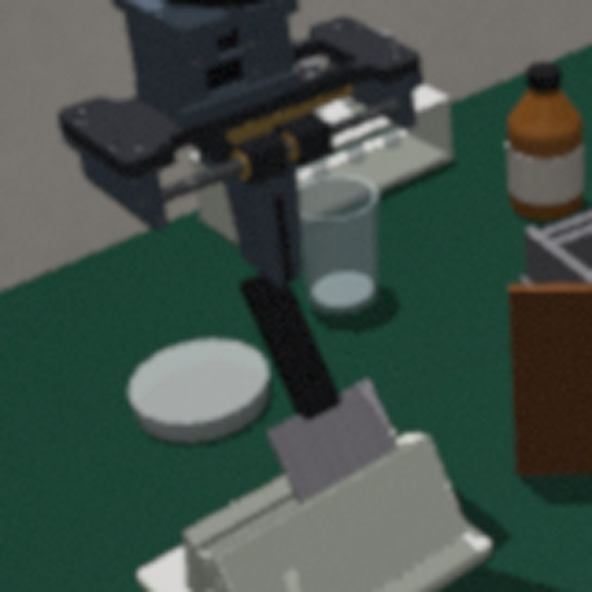

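Run:
```python
from h import *
f=np.load("s2.npz");T=np.linalg.inv(f["cam_to_world"]);K=f["intrinsics"];w=cloud(f)
def pr(p):
    c=T[:3,:3]@np.array(p)+T[:3,3];u=K@c/c[2];return ((u[:2]-[90,140])*3.7).round().tolist()
for p in((560,288,147),(592,288,147),(560,288,180),(592,288,180),(560,300,147),(560,270,147),(589,287,175)):print(p,pr(p))
for v in range(215,150,-6):
    print(v,[(u,*w[v,u].round().astype(int).tolist(),int(f["pixels"][v,u].mean())) for u in range(152,174,3)])
```

```text
(560, 288, 147) [294.0, 337.0]
(592, 288, 147) [262.0, 315.0]
(560, 288, 180) [287.0, 291.0]
(592, 288, 180) [255.0, 268.0]
(560, 300, 147) [276.0, 346.0]
(560, 270, 147) [319.0, 324.0]
(589, 287, 175) [261.0, 277.0]
215 [(152, 841, 172, -2, 48), (155, 833, 167, 0, 41), (158, 588, 293, 178, 26), (161, 585, 288, 177, 20), (164, 559, 296, 194, 39), (167, 561, 288, 188, 21), (170, 559, 282, 187, 44), (173, 762, 150, 25, 69)]
209 [(152, 870, 153, -3, 47), (155, 861, 148, -1, 45), (158, 581, 295, 198, 38), (161, 565, 298, 206, 39), (164, 562, 292, 205, 36), (167, 561, 286, 203, 20), (170, 559, 280, 201, 40), (173, 755, 152, 50, 75)]
203 [(152, 890, 139, 3, 93), (155, 589, 296, 209, 39), (158, 572, 298, 218, 36), (161, 559, 299, 224, 40), (164, 560, 292, 221, 36), (167, 559, 285, 218, 21), (170, 557, 279, 216, 43), (173, 749, 154, 73, 78)]
197 [(152, 882, 141, 29, 70), (155, 581, 298, 229, 37), (158, 567, 299, 235, 40), (161, 559, 297, 238, 40), (164, 559, 290, 235, 29), (167, 560, 283, 231, 32), (170, 559, 276, 228, 61), (173, 784, 129, 67, 115)]
191 [(152, 589, 298, 239, 41), (155, 574, 
[... 747 characters left out ...]
288, 37), (170, 550, 275, 287, 30), (173, 549, 269, 285, 34)]
167 [(152, 553, 310, 312, 39), (155, 552, 305, 310, 38), (158, 555, 297, 306, 38), (161, 551, 293, 306, 32), (164, 553, 285, 303, 20), (167, 551, 280, 302, 21), (170, 550, 274, 300, 22), (173, 549, 267, 298, 42)]
161 [(152, 561, 304, 320, 18), (155, 561, 298, 317, 39), (158, 555, 295, 319, 42), (161, 555, 288, 316, 48), (164, 552, 284, 316, 51), (167, 551, 278, 314, 42), (170, 552, 271, 311, 39), (173, 600, 233, 281, 59)]
155 [(152, 555, 306, 335, 41), (155, 555, 300, 333, 34), (158, 555, 293, 331, 37), (161, 556, 286, 328, 39), (164, 555, 281, 327, 36), (167, 554, 275, 325, 34), (170, 592, 244, 302, 23), (173, 594, 236, 298, 67)]
```

Run:
```python
from h import *
from workcell import env
s=env.state();print({k:np.round(v,2).tolist() for k,v in s.items()})
for n,tx,ty,tz in(("s1.npz",520.7,286.7,243.4),("s2.npz",576.5,285,146.6)):
    f=np.load(n);w=cloud(f);x,y,z=w[...,0],w[...,1],w[...,2]
    m=(abs(x-tx)<60)&(abs(y-ty)<80)&(z>tz-20)
    print(n)
    for lo in range(-10,150,10):
        c=w[m&(z-tz>lo)&(z-tz<lo+10)]
        if len(c)>5: c=c-[tx,ty,tz];print(lo,len(c),np.percentile(c,5,axis=0).round(),np.percentile(c,95,axis=0).round())
```

```text
{'time_s': 9.57, 'qpos': [25.27, 25.53, 82.42, -0.01, 72.13, 116.86], 'qvel': [-0.2, 0.09, -1.1, -0.03, 0.17, 0.03], 'effort': [0.08, -48.18, -23.19, 0.01, -0.08, 0.0], 'ee_pos': [577.04, 285.08, 146.94], 'ee_rot': [179.96, 0.07, -1.59], 'force': [0.07, -0.37, 0.39], 'torque': [0.03, 0.0, 0.05], 'gripper_force': 0.0, 'gripper_width': 0.42}
s1.npz
-10 58 [ -8.  -7. -10.] [ 2. 15. -1.]
0 61 [-8. -8.  1.] [ 4. 15.  9.]
10 70 [-8. -9. 10.] [ 2. 14. 19.]
20 65 [-8. -9. 21.] [ 2. 14. 30.]
30 55 [-17. -13.  31.] [ 5. 19. 40.]
40 144 [-18. -16.  41.] [13. 23. 49.]
50 122 [-18. -18.  51.] [13. 24. 59.]
60 136 [-18. -19.  60.] [14. 25. 69.]
70 140 [-19. -19.  71.] [14. 26. 79.]
80 151 [-19. -21.  81.] [13. 27. 89.]
90 152 [-18. -21.  91.] [14. 27. 99.]
100 111 [-19. -21. 100.] [  7.  28. 109.]
110 108 [-36. -74. 111.] [ 19.  39. 120.]
120 361 [-40. -73. 121.] [ 14.  70. 130.]
130 521 [-40. -73. 131.] [ -2.  68. 140.]
140 312 [-39. -73. 140.] [-21.  76. 150.]
s2.npz
-10 74 [-21.  -8.  -9.] [-8. 15. -1.]
0 71 [-14.  -8.   1.] [-2. 15. 10.]
10 74 [-7. -8. 10.] [ 6. 14. 20.]
20 54 [-1. -5. 21.] [13. 15. 29.]
30 20 [-18.  -3.  30.] [13. 13. 39.]
40 52 [-19.  -5.  41.] [11. 11. 49.]
50 62 [-19.  -6.  50.] [12. 12. 59.]
60 68 [-19.  -8.  61.] [12. 13. 69.]
70 71 [-19.  -8.  71.] [13. 14. 80.]
80 79 [-19.  -9.  81.] [11. 14. 89.]
90 80 [-19.  -8.  91.] [10. 15. 99.]
100 46 [-19. -11. 100.] [-11.  15. 107.]
110 49 [-39. -74. 112.] [ 16.  56. 120.]
120 231 [-40. -74. 121.] [  7.  71. 130.]
130 406 [-40. -73. 130.] [ -1.  69. 140.]
140 236 [-40. -74. 140.] [-20.  75. 150.]
```

Call:
{"method": "send_rows", "body": {"steps": [[[0.1, 0, 0, 0, 0.5], [0, 0, 0, 0, 0.5], [0, 0, 0, 0, 0.5], [0, 0, 0, 0, 0.5], [0, 0, 0, 0, 0.5]]]}}

```text
time_s: 9.98
ee_pos: [582.0, 285.1, 147.5]
ee_rot: [180.0, -0.0, -1.6]
force: [-0.2, 0.0, -0.4]
gripper_width: 30.7
gripper_force: 0.0
```

Call:
{"method": "send_rows", "body": {"steps": [[[0, 0, 0.5, 0, 0.5], [0, 0, 0.5, 0, 0.5], [0, 0, 0, 0, 0], [0, 0, 0, 0, 0], [0, 0, 0, 0, 0]]], "squeeze": 20}}

```text
time_s: 10.4
ee_pos: [582.5, 285.4, 108.5]
ee_rot: [-180.0, -0.1, -1.6]
force: [0.5, 0.1, -0.1]
gripper_width: 29.0
gripper_force: 0.0
```

Call:
{"method": "send_rows", "body": {"steps": [[[0, 0, 0, 0, 0], [0, 0, 0, 0, 0], [0, 0, 0, 0, 0]]]}}

```text
time_s: 10.65
ee_pos: [582.6, 285.4, 108.6]
ee_rot: [-179.9, -0.1, -1.6]
force: [0.5, 0.6, 0.7]
gripper_width: 26.0
gripper_force: 20.0
```

Call:
{"method": "send_rows", "body": {"steps": [[[-0.1, 0, 0.03, 0, 0], [-0.08, 0, 0.06, 0, 0], [-0.07, 0, 0.08, 0, 0], [-0.06, 0, 0.09, 0, 0], [0, 0, 0, 0, 0]]]}}

```text
time_s: 11.07
ee_pos: [568.4, 285.2, 96.1]
ee_rot: [180.0, 0.1, -1.6]
force: [1.1, -0.4, -2.8]
gripper_width: 26.0
gripper_force: 20.0
```

```bash
python3 bl.py
```

```text
11.0667 [568.4 285.2  96.1] [ 1.1 -0.4 -2.8] [ 0.07 -0.45 -0.01]
tilt deg 0.0 face x at z72 0.0
handle 110 53 [537.7 286.9 115.2]
handle 120 53 [544.4 286.5 124.7]
handle 130 53 [550.2 286.3 134.5]
handle 140 48 [556.7 287.1 144.6]
handle 150 42 [562.5 284.7 154.9]
handle 160 28 [568.3 282.8 163.5]
```

Call:
{"method": "send_rows", "body": {"steps": [[[-0.07, 0, 0.1, 0, 0], [-0.06, 0, 0.1, 0, 0], [0, 0, 0, 0, 0]]]}}

```text
time_s: 11.37
ee_pos: [569.6, 285.9, 93.8]
ee_rot: [-179.9, -0.8, -1.5]
force: [6.3, -3.3, 13.2]
gripper_width: 25.8
gripper_force: 20.0
```

Call:
{"method": "send_rows", "body": {"steps": [[[-0.05, 0, 0.09, 0, 0], [-0.05, 0, 0.09, 0, 0], [0, 0, 0, 0, 0]]]}}

```text
time_s: 11.62
ee_pos: [568.8, 286.0, 89.8]
ee_rot: [-179.8, -1.2, -1.5]
force: [8.5, -4.4, 23.7]
gripper_width: 25.9
gripper_force: 20.0
```

```bash
sed -i 's/z<zt-25/z<zt+20/' bl.py
cat >> bl.py <<'E'
b=(abs(abs(y-289)-25)<8)&(z>80)&(z<140)&(x>505)&(x<570)&(g<140);print("blade top",np.percentile(w[b],[50,97],axis=0).round(1) if b.sum() else 0)
E
python3 bl.py
```

```text
11.6167 [568.8 286.   89.8] [ 8.5 -4.4 23.7] [-1.29 -1.51  0.24]
84 77 [527.1 306.   88.2] 254.0 323.0
tilt deg 32.280124512317485 face x at z72 516.7246640767742
handle 110 51 [539.6 287.8 115. ]
handle 120 56 [545.7 286.9 125.3]
handle 130 51 [552.6 287.4 135.2]
handle 140 50 [558.2 286.4 144.4]
handle 150 37 [564.7 283.5 155.1]
handle 160 19 [569.6 281.4 163.7]
blade top [[527.1 306.   88.5]
 [564.9 320.9 137.9]]
```

Run:
```python
from h import *
f=np.load("s2.npz");w=cloud(f);x,y,z=w[...,0],w[...,1],w[...,2];g=f["pixels"].mean(-1)
m=(x>515)&(x<550)&(z>80)&(z<118)&(y>250)&(y<328)
for lo in range(254,324,8):
    c=w[m&(y>lo)&(y<lo+8)]; print(lo,len(c),c[:,2].max().round(1),c[c[:,2].argmax()].round(1),c[:,2].min().round(1))
```

```text
254 25 91.7 [528.  260.2  91.7] 80.1
262 20 92.7 [526.3 269.7  92.7] 80.8
270 35 116.9 [540.9 277.6 116.9] 80.8
278 65 117.0 [541.  282.8 117. ] 80.6
286 62 116.2 [540.8 290.8 116.2] 80.9
294 90 118.0 [539.2 297.  118. ] 81.0
302 24 92.7 [529.  304.8  92.7] 80.5
310 22 92.8 [528.2 313.1  92.8] 80.1
318 19 90.9 [530.8 321.6  90.9] 80.7
```

Call:
{"method": "send_rows", "body": {"steps": [[[0.04, 0, -0.08, 0, 0], [0.02, 0, -0.05, 0, 0.5], [0, 0, 0, 0, 0.5], [0, 0, 0, 0, 0.5], [0, 0, 0, 0, 0.5]]]}}

```text
time_s: 12.08
ee_pos: [561.3, 285.4, 85.9]
ee_rot: [179.9, 0.2, -1.6]
force: [-0.4, 0.4, -0.7]
gripper_width: 44.9
gripper_force: 0.0
```

```bash
python3 bl.py
python3 - <<'E'
from h import *
f=np.load("s2.npz");w=cloud(f);x,y,z=w[...,0],w[...,1],w[...,2]
m=(x>515)&(x<550)&(z>80)&(z<118)
for lo in (254,262,302,310,318):
    c=w[m&(y>lo)&(y<lo+8)]; print(lo,c[c[:,2].argmax()].round(1))
E
```

```text
12.0833 [561.3 285.4  85.9] [-0.4  0.4 -0.7] [-0.02  0.03 -0.03]
84 85 [527.  306.7  87.8] 253.0 322.0
tilt deg 32.864956301742396 face x at z72 516.4367565295295
handle 110 54 [539.4 287.4 115.1]
handle 120 52 [545.4 286.8 125.4]
handle 130 54 [551.5 287.8 134.8]
handle 140 54 [558.3 286.5 145. ]
handle 150 54 [564.7 286.5 155. ]
handle 160 33 [570.7 286.  163.1]
blade top [[531.5 271.2  92. ]
 [567.1 320.8 138.9]]
254 [527.  260.9  92.7]
262 [527.  263.8  91.6]
302 [530.2 309.2  91.9]
310 [528.2 313.   92.7]
318 [528.2 320.8  92. ]
```

Call:
{"method": "send_rows", "body": {"steps": [[[0, 0, -0.4, 0, 0.5], [0, 0, -0.7, 0, 0.5], [0, 0, -0.8, 0, 0.5], [0, 0, -0.6, 0, 0.5], [0, 0, 0, 0, 0.4]]]}}

```text
time_s: 12.55
ee_pos: [565.1, 287.2, 192.5]
ee_rot: [-179.7, -0.5, -1.6]
force: [1.1, -0.1, 0.4]
gripper_width: 41.4
gripper_force: 0.0
```

Run:
```python
from h import *
from workcell import env
s=env.state();print(s["ee_pos"],s["ee_rot"])
plan(s,(495.5,-21,188),81,.4,.8)
```

```text
[565.10503487 287.17554415 192.47171122] [-179.74137538   -0.47583053   -1.59085166]
[-0.1, 0.48, 0.01, -0.75, 0.4]
[-0.14, 0.47, 0.01, -0.75, 0.4]
[-0.18, 0.46, 0.01, -0.75, 0.4]
[-0.22, 0.44, 0.01, -0.75, 0.4]
[-0.26, 0.42, 0.01, -0.75, 0.4]
[-0.3, 0.39, 0.01, -0.75, 0.4]
[-0.33, 0.37, 0.01, -0.75, 0.4]
[-0.36, 0.33, 0.01, -0.75, 0.4]
[-0.39, 0.3, 0.01, -0.75, 0.4]
[-0.42, 0.26, 0.01, -0.75, 0.4]
[-0.44, 0.23, 0.01, -0.75, 0.4]
[-0.46, 0.19, 0.01, -0.75, 0.4]
[-0.47, 0.14, 0.01, -0.75, 0.4]
[-0.48, 0.1, 0.01, -0.75, 0.4]
[-0.49, 0.06, 0.01, -0.75, 0.4]
[-0.49, 0.01, 0.01, -0.75, 0.4]
```

Call:
{"method": "send_rows", "body": {"steps": [[[-0.1, 0.48, 0.01, -0.75, 0.4], [-0.14, 0.47, 0.01, -0.75, 0.4], [-0.18, 0.46, 0.01, -0.75, 0.4], [-0.22, 0.44, 0.01, -0.75, 0.4], [-0.26, 0.42, 0.01, -0.75, 0.4]]]}}

```text
time_s: 12.97
ee_pos: [539.5, 188.9, 183.7]
ee_rot: [-180.0, 0.2, 24.5]
force: [0.2, 0.7, -1.0]
gripper_width: 36.6
gripper_force: 0.0
```

Call:
{"method": "send_rows", "body": {"steps": [[[-0.3, 0.39, 0.01, -0.75, 0.4], [-0.33, 0.37, 0.01, -0.75, 0.4], [-0.36, 0.33, 0.01, -0.75, 0.4], [-0.39, 0.3, 0.01, -0.75, 0.4], [-0.42, 0.26, 0.01, -0.75, 0.4]]]}}

```text
time_s: 13.38
ee_pos: [517.4, 93.0, 181.9]
ee_rot: [-179.9, 0.1, 50.2]
force: [-0.2, 1.0, 1.0]
gripper_width: 36.6
gripper_force: 0.0
```

Call:
{"method": "send_rows", "body": {"steps": [[[-0.44, 0.23, 0.01, -0.75, 0.4], [-0.46, 0.19, 0.01, -0.75, 0.4], [-0.47, 0.14, 0.01, -0.75, 0.4], [-0.48, 0.1, 0.01, -0.75, 0.4], [-0.49, 0.06, 0.01, -0.75, 0.4]]]}}

```text
time_s: 13.8
ee_pos: [495.7, -3.2, 179.9]
ee_rot: [-179.9, 0.0, 76.0]
force: [-0.5, 0.2, 0.1]
gripper_width: 36.7
gripper_force: 0.0
```

Call:
{"method": "send_rows", "body": {"steps": [[[-0.49, 0.01, 0.01, -0.75, 0.4], [0, 0, 0, 0, 0.4], [0, 0, 0, 0, 0.4], [0, 0, 0, 0, 0.4]]]}}

```text
time_s: 14.13
ee_pos: [492.3, -21.1, 180.2]
ee_rot: [-179.9, -0.0, 80.8]
force: [-1.1, 0.2, 0.5]
gripper_width: 36.7
gripper_force: 0.0
```

Run:
```python
from h import *
from workcell import env
s=env.state();print(s["time_s"],s["ee_pos"],s["ee_rot"],s["gripper_width"])
plan(s,(495.5,-21,92),81,.4,.8)
f=env.grab_frame("side");np.savez("s3.npz",**f);w=cloud(f);x,y,z=w[...,0],w[...,1],w[...,2];g=f["pixels"].min(-1)
q=w[(x>475)&(x<520)&(y>-90)&(y<50)&(z>70)&(z<165)&(g>90)]
A=np.c_[q[:,1]+20,q[:,2]-140,np.ones(len(q))];print("plate face",len(q),np.linalg.lstsq(A,q[:,0],rcond=None)[0],np.percentile(q,[1,99],axis=0).round(1))
m=(abs(x-495)<70)&(abs(y+20)<60)&(z>180)&(z<290)
for lo in range(200,290,10):
    c=w[m&(z>lo)&(z<lo+10)]
    if len(c)>3:print(lo,len(c),np.percentile(c,5,axis=0).round(),np.percentile(c,95,axis=0).round())
m=(x>520)&(x<600)&(abs(y-287)<11)&(z>110)&(z<190);c=w[m];print("scraper handle top",c[c[:,2].argmax()].round(),len(c))
```

```text
14.1333 [492.30262951 -21.08549868 180.17845491] [-1.79937796e+02 -2.88916436e-02  8.08202080e+01] 36.69094920515193
[0.0, 0.03, 0.73, -0.01, 0.4]
[0.0, 0.03, 0.73, -0.01, 0.4]
[0.0, 0.03, 0.73, -0.01, 0.4]
plate face 859 [1.64501966e-01 6.41702368e-03 4.91012619e+02] [[482.8 -65.1  71.4]
 [502.1  31.3 159.1]]
210 15 [466. -37. 218.] [512.  -4. 220.]
220 85 [463. -37. 220.] [517.   2. 230.]
230 96 [462. -35. 231.] [516.   1. 239.]
240 92 [462. -33. 241.] [517.   1. 249.]
250 97 [460. -34. 251.] [519.   1. 259.]
260 97 [460. -35. 261.] [518.   1. 269.]
270 81 [460. -23. 270.] [519.   2. 279.]
280 61 [460. -20. 281.] [523.   2. 289.]
scraper handle top [570. 287. 166.] 304
```

Call:
{"method": "send_rows", "body": {"steps": [[[0, 0.03, 0.73, 0, 0.4], [0, 0.03, 0.73, 0, 0.4], [0, 0.03, 0.73, 0, 0.4], [0, 0, 0, 0, 0.4], [0, 0, 0, 0, 0.15]]], "squeeze": 15}}

```text
time_s: 14.6
ee_pos: [495.3, -21.4, 92.3]
ee_rot: [-179.8, 0.0, 80.9]
force: [-0.2, -0.4, 0.4]
gripper_width: 32.1
gripper_force: 0.0
```

Call:
{"method": "send_rows", "body": {"steps": [[[0, 0, 0, 0, 0], [0, 0, 0, 0, 0], [0, 0, 0, 0, 0], [0, 0, 0, 0, 0], [0, 0, 0, 0, 0]]], "squeeze": 15}}

```text
time_s: 15.02
ee_pos: [496.1, -22.1, 94.5]
ee_rot: [180.0, -0.0, 80.9]
force: [-2.0, -0.3, 6.9]
gripper_width: 6.1
gripper_force: 15.0
```

Call:
{"method": "send_rows", "body": {"steps": [[[0, 0, 0, 0, 0], [0, 0, 0, 0, 0]]], "squeeze": 25}}

```text
time_s: 15.18
ee_pos: [495.6, -22.0, 94.5]
ee_rot: [-180.0, -0.0, 80.9]
force: [-2.3, 0.9, 8.1]
gripper_width: 5.6
gripper_force: 25.0
```

Call:
{"method": "send_rows", "body": {"steps": [[[0, 0, -0.3, 0, 0], [0, 0, -0.6, 0, 0], [0, 0, -0.7, 0, 0], [0, 0, -0.7, 0, 0], [0, 0, -0.6, 0, 0]]]}}

```text
time_s: 15.6
ee_pos: [496.0, -22.3, 210.8]
ee_rot: [180.0, 0.0, 80.9]
force: [0.8, 0.6, -3.5]
gripper_width: 6.0
gripper_force: 25.0
```

```bash
cat > pl.py <<'E'
from h import *
from workcell import env
import sys
s=env.state();print(s["time_s"],s["ee_pos"].round(1),s["ee_rot"].round(1),s["force"].round(1),s["gripper_width"],s["gripper_force"])
a=list(map(float,sys.argv[1:]))
if a: plan(s,a[:3],a[3],a[4],.75)
p=s["ee_pos"]
for n in("side","top"):
    f=env.grab_frame(n);np.savez(n+"p.npz",**f);w=cloud(f);g=f["pixels"]
    lo,hi=p[2]-75,p[2]+20
    m=(np.abs(w[...,0]-p[0])<60)&(np.abs(w[...,1]-p[1])<75)&(w[...,2]>lo)&(w[...,2]<hi)&(g.min(-1)>75)
    q=w[m]
    if len(q)>30:
        A=np.c_[q[:,1]-p[1],q[:,2]-lo,np.ones(len(q))];k=np.linalg.lstsq(A,q[:,0],rcond=None)[0]
        print(n,len(q),"x(y,z,1)",k.round(3),"yaw",np.degrees(-np.arctan(k[0])).round(1),np.percentile(q,[2,98],axis=0).round(1).tolist())
E
python3 pl.py 531.6 -293.5 207 101 0
```

```text
15.6 [496.  -22.3 210.8] [180.    0.   80.9] [ 0.8  0.6 -3.5] 5.969415401192955 24.997817873954773
[-0.66, 0.2, 0.01, -0.29, 0.0]
[-0.66, 0.17, 0.01, -0.29, 0.0]
[-0.67, 0.15, 0.01, -0.29, 0.0]
[-0.67, 0.13, 0.01, -0.29, 0.0]
[-0.68, 0.1, 0.01, -0.29, 0.0]
[-0.68, 0.08, 0.01, -0.29, 0.0]
[-0.68, 0.05, 0.01, -0.29, 0.0]
[-0.68, 0.03, 0.01, -0.29, 0.0]
[-0.68, 0.01, 0.01, -0.29, 0.0]
[-0.68, -0.02, 0.01, -0.29, 0.0]
side 1021 x(y,z,1) [1.66000e-01 1.00000e-03 4.92183e+02] yaw -9.4 [[485.4, -63.3, 137.9], [503.7, 31.0, 229.1]]
```

Call:
{"method": "send_rows", "body": {"steps": [[[-0.5, 0.15, 0.01, -0.25, 0], [-0.66, 0.18, 0.01, -0.29, 0], [-0.67, 0.15, 0.01, -0.29, 0], [-0.67, 0.13, 0.01, -0.29, 0], [-0.68, 0.1, 0.01, -0.29, 0]]]}}

```text
time_s: 16.12
ee_pos: [511.9, -152.5, 205.2]
ee_rot: [-179.8, -0.1, 90.7]
force: [-0.5, 0.4, -3.9]
gripper_width: 5.8
gripper_force: 25.0
```

Call:
{"method": "send_rows", "body": {"steps": [[[-0.68, 0.08, 0.01, -0.29, 0], [-0.68, 0.05, 0.01, -0.29, 0], [-0.68, 0.03, 0.01, -0.29, 0], [-0.68, 0.01, 0.01, -0.29, 0], [-0.68, -0.02, 0.01, -0.29, 0]]]}}

```text
time_s: 16.53
ee_pos: [528.9, -287.8, 202.9]
ee_rot: [-179.9, -0.1, 100.6]
force: [0.5, 0.9, -3.1]
gripper_width: 5.7
gripper_force: 25.0
```

Call:
{"method": "send_rows", "body": {"steps": [[[-0.18, 0, 0, -0.05, 0], [0, 0, 0, 0, 0], [0, 0, 0, 0, 0], [0, 0, 0, 0, 0]]]}}

```text
time_s: 16.87
ee_pos: [530.6, -292.5, 204.3]
ee_rot: [-179.9, -0.1, 100.9]
force: [0.2, 0.1, -2.9]
gripper_width: 5.7
gripper_force: 25.0
```

```bash
python3 pl.py 531.6 -294 125 101 0
```

```text
16.8667 [ 530.6 -292.5  204.3] [-1.799e+02 -1.000e-01  1.009e+02] [ 0.2  0.1 -2.9] 5.737429313942313 24.999676644802094
[-0.01, 0.01, 0.66, -0.0, 0.0]
[-0.01, 0.01, 0.66, -0.0, 0.0]
[-0.01, 0.01, 0.66, -0.0, 0.0]
side 398 x(y,z,1) [-1.75000e-01  3.00000e-03  5.26625e+02] yaw 9.9 [[516.5, -334.6, 132.0], [534.7, -238.4, 222.5]]
top 199 x(y,z,1) [-1.62000e-01 -4.00000e-03  5.28475e+02] yaw 9.2 [[518.9, -330.7, 130.9], [535.7, -240.6, 221.9]]
```

Call:
{"method": "send_rows", "body": {"steps": [[[-0.14, 0, 0.5, 0, 0], [0, 0, 0.6, 0, 0], [0, 0, 0.6, 0, 0], [0, 0, 0.5, 0, 0], [0, 0, 0, 0, 0]]]}}

```text
time_s: 17.38
ee_pos: [529.3, -296.7, 112.9]
ee_rot: [-179.6, -0.4, 101.0]
force: [-0.9, 0.7, -4.0]
gripper_width: 6.0
gripper_force: 25.0
```

```bash
python3 pl.py
python3 - <<'E'
from h import *
for n in("top","side"):
    f=np.load(n+"p.npz");w=cloud(f);x,y,z=w[...,0],w[...,1],w[...,2]
    a=np.radians(11);
    for nm,(x0,x1,z0,z1) in dict(lip=(-60,-40,15,28),plate=(-50,-20,40,160),bar=(-15,25,84,95)).items():
        dx,dy=x-566,y+286; X=np.cos(a)*dx+np.sin(a)*dy;Y=-np.sin(a)*dx+np.cos(a)*dy
        m=(X>x0)&(X<x1)&(z>z0)&(z<z1)&(abs(Y)<80)
        if m.sum()>5: print(n,nm,m.sum(),"X",np.percentile(X[m],[3,50,97]).round(1),"Y",np.percentile(Y[m],[1,99]).round(1),"z",np.percentile(z[m],[2,98]).round(1))
f=np.load("sidep.npz");t=np.load("topp.npz")
cv2.imwrite("pics/p1.png",np.hstack([cv2.resize(f["pixels"][130:260,260:390,::-1],(390,390)),cv2.resize(t["pixels"][120:250,310:440,::-1],(390,390))]))
E
```

```text
17.3833 [ 529.3 -296.7  112.9] [-179.6   -0.4  101. ] [-0.9  0.7 -4. ] 5.96240660170394 24.999611377716064
side 372 x(y,z,1) [-1.52000e-01  1.00000e-02  5.29712e+02] yaw 8.7 [[514.7, -332.0, 41.3], [571.7, -236.1, 131.0]]
top 313 x(y,z,1) [-1.52000e-01  1.32000e-01  5.44923e+02] yaw 8.6 [[518.9, -317.2, 40.6], [577.8, -225.5, 128.8]]
top lip 138 X [-47.5 -44.7 -41.6] Y [-58.5  70. ] z [16.5 25.6]
top plate 177 X [-39.7 -39.3 -34.1] Y [-38.7  47.7] z [ 41.4 158.1]
top bar 188 X [-0.2  4.   8.8] Y [-31.1  74.1] z [84.5 90.9]
side lip 73 X [-49.9 -47.3 -42.9] Y [-66.3  71.7] z [15.2 24.7]
side plate 424 X [-43.8 -42.  -37.6] Y [-47.4  52.4] z [ 42.3 154.9]
side bar 63 X [-2.6  1.4  5.6] Y [-47.1  79.1] z [84.3 90.4]
```

View pics/p1.png

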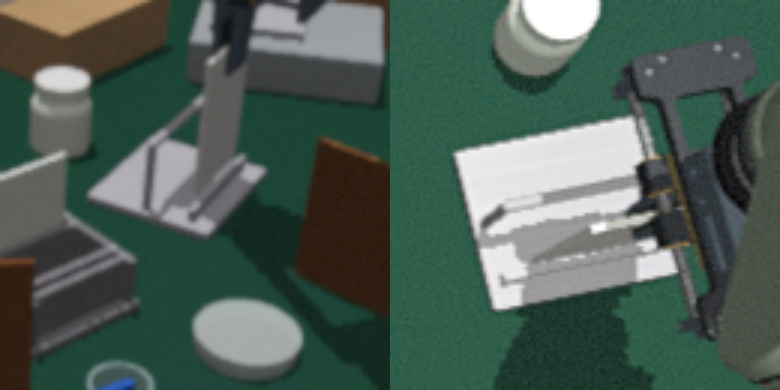

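Call:
{"method": "send_rows", "body": {"steps": [[[0, 0.04, 0.2, 0, 0], [0, 0, 0.17, 0, 0], [0, 0, 0, 0, 0], [0, 0, 0, 0, 0]]]}}

```text
time_s: 17.82
ee_pos: [533.8, -299.1, 102.5]
ee_rot: [-180.0, 0.0, 100.9]
force: [0.2, -0.4, -3.7]
gripper_width: 6.2
gripper_force: 25.0
```

Call:
{"method": "send_rows", "body": {"steps": [[[0, 0, 0.05, 0, 0], [0, 0, 0, 0, 0], [0, 0, 0, 0, 0]]]}}

```text
time_s: 18.07
ee_pos: [533.9, -299.3, 100.5]
ee_rot: [180.0, 0.0, 100.9]
force: [-0.3, -0.7, -4.0]
gripper_width: 5.7
gripper_force: 25.0
```

Call:
{"method": "send_rows", "body": {"steps": [[[0, -0.03, 0.05, 0, 0], [0, 0, 0.05, 0, 0], [0, 0, 0, 0, 0], [0, 0, 0, 0, 0]]]}}

```text
time_s: 18.4
ee_pos: [532.5, -299.4, 96.2]
ee_rot: [-180.0, -0.0, 100.9]
force: [0.5, 0.3, -3.5]
gripper_width: 5.9
gripper_force: 25.0
```

Call:
{"method": "send_rows", "body": {"steps": [[[0, 0, 0.04, 0, 0], [0, 0, 0, 0, 0], [0, 0, 0, 0, 0]]]}}

```text
time_s: 18.65
ee_pos: [532.6, -299.4, 94.7]
ee_rot: [180.0, 0.0, 100.9]
force: [-0.8, -0.6, -3.7]
gripper_width: 5.8
gripper_force: 25.0
```

Call:
{"method": "send_rows", "body": {"steps": [[[0, 0, 0.03, 0, 0], [0, 0, 0, 0, 0], [0, 0, 0, 0, 0]]]}}

```text
time_s: 18.9
ee_pos: [532.8, -299.4, 94.6]
ee_rot: [180.0, 0.0, 100.9]
force: [-1.9, 1.6, 5.9]
gripper_width: 5.7
gripper_force: 25.0
```

Call:
{"method": "send_rows", "body": {"steps": [[[0, 0, 0.03, 0, 0], [0, 0, 0, 0, 0], [0, 0, 0, 0, 0]]]}}

```text
time_s: 19.15
ee_pos: [533.0, -299.4, 94.5]
ee_rot: [179.9, 0.1, 100.9]
force: [-3.7, 2.6, 10.2]
gripper_width: 5.9
gripper_force: 25.0
```

Call:
{"method": "send_rows", "body": {"steps": [[[0, 0, -0.06, 0, 0], [0, 0.02, 0, 0, 0.12], [0, 0.05, 0, 0, 0.15], [0, 0.08, 0, 0, 0.18], [0, 0, 0, 0, 0.18]]]}}

```text
time_s: 19.57
ee_pos: [539.3, -298.3, 94.5]
ee_rot: [180.0, 0.0, 100.9]
force: [0.7, -0.4, -0.2]
gripper_width: 16.1
gripper_force: 0.0
```

Call:
{"method": "send_rows", "body": {"steps": [[[0, 0.08, 0, 0, 0.18], [0, 0.08, 0, 0, 0.18], [0, 0.08, 0, 0, 0.18], [0, 0, 0, 0, 0.18], [0, 0, 0, 0, 0.18]]]}}

```text
time_s: 19.98
ee_pos: [548.2, -296.4, 94.7]
ee_rot: [180.0, 0.0, 100.9]
force: [-0.2, -0.1, -0.1]
gripper_width: 16.2
gripper_force: 0.1
```

```bash
cat > q.py <<'E'
from h import *
from workcell import env
s=env.state();print(s["time_s"],s["ee_pos"].round(1),s["force"].round(1),s["gripper_width"].round(1))
a=np.radians(11)
for n,bx,by in(("top",0,0),("side",-2.5,2.5)):
    f=env.grab_frame(n);np.savez(n+"p.npz",**f);w=cloud(f);x,y,z=w[...,0],w[...,1],w[...,2];g=f["pixels"].min(-1)
    dx,dy=x-566-bx,y+286-by; X=np.cos(a)*dx+np.sin(a)*dy;Y=-np.sin(a)*dx+np.cos(a)*dy
    for lo in range(30,170,20):
        m=(X>-48)&(X<50)&(z>lo)&(z<lo+10)&(abs(Y)<56)&(g>75)
        if m.sum()>4: print(n,lo,m.sum(),"X",np.percentile(X[m],[5,50,95]).round(1),"Y",np.percentile(Y[m],[2,98]).round(1))
E
python3 q.py
```

```text
Traceback (most recent call last):
  File "q.py", line 3, in <module>
    s=env.state();print(s["time_s"],s["ee_pos"].round(1),s["force"].round(1),s["gripper_width"].round(1))
                                                                             ^^^^^^^^^^^^^^^^^^^^^^^^
AttributeError: 'float' object has no attribute 'round'
```

```bash
sed -i 's/s\["gripper_width"\].round(1)/s["gripper_width"]/' q.py; python3 q.py
```

```text
19.9833 [ 548.2 -296.4   94.7] [-0.2 -0.1 -0.1] 16.22695690701659
top 30 32 X [-34.6 -33.9 -32.1] Y [-40.9  44.4]
top 50 33 X [-31.9 -31.2 -29.8] Y [-34.3  45.7]
top 70 29 X [-29.  -28.2 -25.8] Y [-12.4  45.1]
top 90 37 X [-26.1 -25.2   5.8] Y [-5.  50.2]
top 110 32 X [-23.6 -22.4 -18.9] Y [-5.7 45.7]
top 130 31 X [-25.9 -19.9 -15.8] Y [-2.3 45. ]
top 150 102 X [-18.  -14.7 -10.5] Y [-19.1  44.8]
side 30 40 X [-35.  -33.3 -30.3] Y [-45.3  45.2]
side 50 42 X [-32.3 -30.4 -27.1] Y [-48.7  46.2]
side 70 39 X [-29.4 -27.9 -25.1] Y [-49.   44.9]
side 90 42 X [-26.9 -24.9 -22.1] Y [-49.5  44.3]
side 110 34 X [-23.5 -22.  -17.7] Y [-48.1  44.9]
side 130 34 X [-34.  -19.4 -15.6] Y [-3.9 45.6]
side 150 46 X [-18.1 -15.4  -9.5] Y [-20.2  46.1]
```

Call:
{"method": "send_rows", "body": {"steps": [[[0, 0.08, 0, 0, 0.22], [0, 0.08, 0, 0, 0.25], [0, 0.08, 0, 0, 0.28], [0, 0.08, 0, 0, 0.3], [0, 0.08, 0, 0, 0.3]]]}}

```text
time_s: 20.5
ee_pos: [564.1, -293.4, 94.7]
ee_rot: [180.0, 0.0, 100.9]
force: [-0.2, 0.1, -0.4]
gripper_width: 27.3
gripper_force: 0.2
```

Call:
{"method": "send_rows", "body": {"steps": [[[0, 0.07, 0, 0, 0.3], [0, 0.07, 0, 0, 0.3], [0, 0.07, 0, 0, 0.3], [0, 0.07, 0, 0, 0.3], [0, 0, 0, 0, 0.3]]]}}

```text
time_s: 20.92
ee_pos: [575.3, -291.2, 94.7]
ee_rot: [180.0, 0.0, 100.9]
force: [0.2, -0.1, 0.0]
gripper_width: 27.5
gripper_force: 0.3
```

```bash
python3 q.py
```

```text
20.9167 [ 575.3 -291.2   94.7] [ 0.2 -0.1  0. ] 27.45353126589336
top 30 78 X [-30.  -27.9 -25.6] Y [-49.3  44.6]
top 50 85 X [-22.6 -20.3 -18. ] Y [-44.1  44.5]
top 70 72 X [-14.7 -12.3 -10.1] Y [-31.3  44.6]
top 90 56 X [-7.  -4.2  2.1] Y [-4.5 46.2]
top 110 57 X [1.5 3.4 5.9] Y [-10.7  44.8]
top 130 81 X [ 8.8 10.9 14.3] Y [-27.7  44.8]
top 150 52 X [15.9 18.4 22.6] Y [-20.3  45. ]
side 30 53 X [-29.7 -26.9 -24.1] Y [-53.   44.3]
side 50 56 X [-22.2 -19.6 -16.3] Y [-49.6  44.6]
side 70 53 X [-13.8 -12.   -7.5] Y [-50.4  46. ]
side 90 60 X [-6.9 -4.3 -0.8] Y [-51.3  45.3]
side 110 45 X [0.5 3.3 6.8] Y [-47.5  44. ]
side 130 49 X [-12.5  11.3  14.5] Y [-27.2  44.5]
side 150 12 X [15.1 17.9 22.8] Y [-38.2  28.6]
```

Call:
{"method": "send_rows", "body": {"steps": [[[0, 0.05, 0, 0, 0.3], [0, 0.05, 0, 0, 0.3], [0, 0, 0, 0, 0.3], [0, 0, 0, 0, 0.35], [0, 0, 0, 0, 0.4]]]}}

```text
time_s: 21.43
ee_pos: [578.4, -290.5, 94.7]
ee_rot: [-180.0, 0.0, 100.9]
force: [-0.6, -0.2, 0.3]
gripper_width: 35.4
gripper_force: 0.0
```

Call:
{"method": "send_rows", "body": {"steps": [[[0, 0, 0, 0, 0.5], [0, 0, 0, 0, 0.6], [0, 0, 0, 0, 0.6], [0, 0, 0, 0, 0.6], [0, 0, 0, 0, 0.6]]]}}

```text
time_s: 21.85
ee_pos: [578.6, -290.6, 94.8]
ee_rot: [180.0, 0.0, 100.9]
force: [-0.6, 0.2, 0.6]
gripper_width: 54.8
gripper_force: 0.0
```

```bash
python3 q.py
```

```text
21.85 [ 578.6 -290.6   94.8] [-0.6  0.2  0.6] 54.75989075572308
top 30 84 X [-29.3 -27.3 -24.9] Y [-51.2  43.2]
top 50 71 X [-21.2 -19.1 -15.9] Y [-35.4  44.5]
top 70 59 X [-13.3 -10.9  -7.8] Y [-12.3  45.4]
top 90 75 X [-4.8 -2.5  0.4] Y [-19.3  49.1]
top 110 89 X [3.5 5.7 8.5] Y [-39.1  44.5]
top 130 89 X [11.5 14.  39.4] Y [-28.3  45. ]
top 150 14 X [ 7.  20.7 23.5] Y [-17.2  38.8]
side 30 55 X [-29.6 -26.7 -23.1] Y [-51.8  44.8]
side 50 56 X [-21.3 -18.1 -14.7] Y [-52.9  45.9]
side 70 61 X [-13.3 -10.1  -6.9] Y [-51.5  46.1]
side 90 59 X [-4.5 -2.1  0.9] Y [-51.7  48. ]
side 110 49 X [3.9 6.7 9.4] Y [-47.5  45.2]
side 130 68 X [11.1 14.6 40.1] Y [-51.9  45.8]
```

Call:
{"method": "send_rows", "body": {"steps": [[[0, 0.05, -0.3, 0, 0.6], [0, 0.03, -0.6, 0, 0.6], [0, 0, -0.8, 0, 0.6], [0, 0, -0.8, 0, 0.6], [0, 0, -0.6, 0, 0.6]]]}}

```text
time_s: 22.37
ee_pos: [582.3, -290.2, 221.6]
ee_rot: [179.9, 0.1, 100.9]
force: [0.6, 0.3, 0.2]
gripper_width: 54.3
gripper_force: 0.0
```

Call:
{"method": "send_rows", "body": {"steps": [[[0.5, -0.5, -0.3, 0, 0.6], [0.5, -0.5, 0, 0, 0.6], [0.4, -0.4, 0, 0, 0.6], [0, 0, 0, 0, 0.6], [0, 0, 0, 0, 0.6]]]}}

```text
time_s: 22.78
ee_pos: [515.7, -245.2, 231.6]
ee_rot: [179.9, 0.1, 100.9]
force: [0.4, -0.3, -0.3]
gripper_width: 55.1
gripper_force: 0.0
```

```bash
python3 q.py
python3 - <<'E'
from h import *
f=np.load("sidep.npz");t=np.load("topp.npz")
cv2.imwrite("pics/end.png",np.hstack([cv2.resize(f["pixels"][130:330,120:390,::-1],(486,360)),cv2.resize(t["pixels"][100:300,240:414,::-1],(313,360))]))
w=cloud(f);x,y,z=w[...,0],w[...,1],w[...,2]
c=w[(x>520)&(x<600)&(abs(y-287)<11)&(z>110)&(z<190)];print("scraper top",c[c[:,2].argmax()].round(1))
c=w[(x>515)&(x<550)&(y>302)&(y<325)&(z>80)&(z<118)];print("shoulder",c[c[:,2].argmax()].round(1))
E
```

```text
22.7833 [ 515.7 -245.2  231.6] [ 0.4 -0.3 -0.3] 55.07308884264178
top 30 86 X [-29.8 -27.5 -25.3] Y [-51.4  43.8]
top 50 86 X [-21.2 -19.  -16.6] Y [-47.5  44.7]
top 70 84 X [-13.3 -10.8  -8.4] Y [-40.4  44.5]
top 90 90 X [-5.3 -2.7 -0.1] Y [-52.8  45.4]
top 110 78 X [2.9 5.6 8.1] Y [-44.6  45. ]
top 130 45 X [11.5 13.9 17.1] Y [12.7 45.1]
top 150 5 X [19.4 21.  22.8] Y [13.  42.5]
side 30 58 X [-29.6 -26.8 -23.6] Y [-50.1  45.4]
side 50 58 X [-21.1 -18.1 -14.7] Y [-50.9  44.3]
side 70 55 X [-13.5 -10.2  -7.1] Y [-53.9  45.9]
side 90 57 X [-4.6 -1.9  1.6] Y [-52.7  44. ]
side 110 61 X [4.  6.2 9.8] Y [-51.6  43.3]
side 130 54 X [12.1 14.5 18.3] Y [-49.7  42.9]
scraper top [570.3 292.  165.4]
shoulder [528.3 313.   92.7]
```

View pics/end.png

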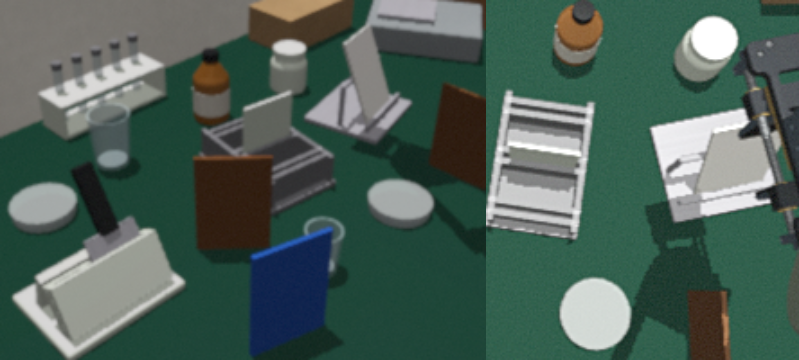

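```bash
python3 -c "
from workcell import env
print(env.job_done())"
```

```text
the job is handed in; nothing more can be done
None
```

I've handed in the job: the scraper is fully home in the wide slot and the plate leans on the stand's bar with its foot behind the lip. The plate sits about 4–5 mm off centre along the bar, the comb is still in the rack, and nothing else looked moved in the last picture. It took about 23 s.

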